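# Take the dial padlock off the instrument chest

### The job

Open the dial padlock on the green instrument chest: turn its black dial click by click until the white line clicks in at the orange mark, then pull the shackle fully out. Lift the open lock off the hasp and finish holding it in the gripper, still and level with its dial up and its shackle open, about 15 cm above where it lay, so that a colleague can open the chest. Leave the tape roll, the rivet tin and the white bottle where they are.

Things in the scene. Friction and masses are not known exactly. Their poses are not given: they have to be found in the camera images.
- chest: Fixed green steel chest, 320 x 400 x 100 mm (its x, y, z); origin at the centre of its underside. A padlock lies on its flat top in a low steel guard: 4 mm floor plate, two side cheeks and a back wall up to 20 mm above the chest top, 1.5 mm play round the lock. The rear part of the top (chest x above -30 mm) is the lid.
- staple (a point): Top of the steel staple fixed on the chest, 31 mm above the chest top: an arch of 6 mm round bar standing across the chest's x axis, 22 mm between its two uprights (centres), 1.5 mm ahead of the lock body, round the shackle's toe leg. A flat hasp leaf, 3 mm thick, runs from it along chest +x, under the shackle.
- lock: Loose blue dial padlock, about 0.43 kg in all, lying flat with its dial up. Body 60 x 64 x 26 mm (x, y, z); origin at the centre of its underside, 104 mm above the bench at the start; x points to the shackle, z up along the dial's axis. The lock can be lifted and held by its dial.
- lock_dial_top (a point): Centre of the flat top of the round black dial, 46 mm above the lock's underside, on the dial's axis at the middle of the lock body; axes as the lock's, it does not turn with the dial. The dial is 38 mm across with upright sides, from 28 to 46 mm above the underside.
- dial (a joint): Angle of the dial (rad), anticlockwise positive seen from above; turns endlessly. 0: the white line points along the lock's x at the orange mark beside the dial, the only place where the shackle comes out. 12 clicks a turn: a spring (about 0.06 Nm) snaps it into the nearest multiple of 0.524 rad when let go. Starts 2 to 5 clicks anticlockwise of the mark: turn it clockwise.
- shackle (a joint): How far the shackle is drawn out of the lock body along the lock's x (m): 0 shut, 0.023 fully out (end stop). It rubs with about 3 N and stays where it is left; at any other click of the dial it is blocked after 1 to 2 mm. The staple stops the lock body from following the pull. The guard stops it from turning with the dial.
- crown (a point): Middle of the shackle's crown, on the bar's centre line, 13 mm above the lock's underside; moves with the shackle. 9 mm round bar along the lock's y, straight for 20 mm, 82 mm from the dial's axis when shut; 12 mm of air below its underside to the chest top, 9 mm to the hasp leaf, 40 mm clear to the staple when shut.
- toe (a point): End of the shackle's toe leg (the lock's y = +21.5 mm), 8 mm inside the body when shut; moves with the shackle. The other leg (y = -21.5 mm) stays in the body; 34 mm between the legs. With the shackle drawn out 18 mm or more the toe has passed the staple and the lock lifts straight up.
- tape_roll: Bystander: yellow tape roll, 72 mm across, 24 mm high, lying on the chest lid; origin at the centre of its underside.
- rivet_tin: Bystander: small steel tin, 52 mm across, 48 mm high, standing on the chest lid; origin at the centre of its underside.
- squeeze_bottle: Bystander: white bottle with a green cap, 64 mm across, 150 mm high, standing on the bench to the robot's left; origin at the centre of its underside.
Not all that is in view belongs to the job. What is shaped like the lock but purple or yellow is not meant.

How it is judged:
By the outcome, as a careful person would: the job done as asked, in the order asked, and still so for the second after the job is handed in, while the arm keeps its last pose, push and grip.
It also fails if it takes over 64 s, if anything falls off the work surface, if the arm or the gripper's body presses on something with over 40 N, if the wrist force passes 120 N, or if a joint passes its speed limit or range.

### The arm

A 6-joint arm with a two-finger parallel gripper is mounted at the origin on the work surface. World frame = base frame: x ahead of the robot, y to its left, z up, the work surface at z = 0. Lengths are in m, angles in rad, forces in N, time in s.
With the tool pointing down it reaches from about 0.3 to 0.875 m from the base axis. Payload 6.4 kg.
Tool frame: the origin (TCP) lies on the centre line of the jaws, within the pads' length; the fingertips stand 11 mm ahead of it and the grasp point (between the pads) lies 8 mm behind it; z points along the fingers, y is the line along which they close (so a half turn about z gives the same grasp; the last joint's range is limited). The gripper opens to 85 mm and grips with 20 to 120 N. Pads are 22 mm wide; open, the fingers measure 114 mm over their backs; the gripper's body (76 mm by 85 mm) begins 54 mm behind the grasp point. The pads swing forward as they close: fully open they stand 13 mm farther back than shut.
Start: joints at [0.948, 0.181, 1.607, -0, 1.354, -0.206], TCP at [0.233, 0.526, 0.242] pointing down, gripper open.
Joint ranges: [-2.99, 2.99], [-0.89, 2.07], [0.3, 2.58], [-1.14, 4.28], [0, 2.63], [-3.12, 3.12]. Speed limits (rad/s): [2.57, 2.57, 3.01, 3.14, 3.14, 3.14].

### API

Orientations are given as a rotation vector (axis times angle).
In Python, from cell import bot gives the robot as it stands. The module is installed in compiled form; this text tells all that it offers.
- The arm moves only by the tool move_arm, never from a script. Its argument "deltas" is a list that holds one entry, the list of rows, each a list of 6 numbers: the shift along the tool's x, y, z in mm, then the turn, a rotation vector about the tool's x, y, z in degrees. A call has exactly 10 rows; each row shifts and turns the commanded pose from where the row before left it, along the tool's axes as they then stand; what a row does not reach is not made up. A row lasts 1/10 s, in which the tool goes at most 50 mm and 8.59 degrees, less where a joint would pass 70% of its speed; a pose out of reach is approached as far as the arm can. A call with a gripper value outside its range is refused whole. "claw" is the gripper's target within -1 to 1 (fully open at 1, half-way at 0, shut at -1), set as the call begins (left out, the last holds). The fingers move at their own pace and stop on an object; "force" is the grip in N (left out, the last holds). Time passes only in rows, so rows that do not move let the fingers close, or fill a call up. It gives the time, the measured TCP pose, the force, the opening and the grip force at its end, in the units of the state.
- bot.sense(): the state, without advancing time (a new reading comes with each control period).
- bot.read_camera(name): name is "scene" or "top"; returns (picture, depth): 400x640x3 uint8, red, green, blue; 400x640 float32, m along the optical axis (not along the pixel's ray), 0 where there is no reading.
- bot.camera_info(name): a dict with "fx", "fy", "cx", "cy" (pixels), "R" (3x3) and "t" (3): a world point X has camera coordinates R X + t. Camera axes: x right, y down, z forward; pixel columns grow to the right and rows downward; lengths in m; the calibration is good to about 2 mm. A picture is of the moment at which its call begins. camera_info takes no time and is no camera call.
- bot.sign_off(): hands the job in; it is judged then, once.
The state is a dict: "time_s": time; "joint_pos": joint angles; "dq": joint speeds; "tau": joint torques, N m; "tcp_pos": TCP position; "eef_rot": TCP orientation; "wrist_force": force on the tool from outside, world axes, zero at the start; "wrist_torque": the same for the moment, N m; "width": finger opening in m; "grip_force": force on a finger pad.
Only numpy, scipy, OpenCV 4.12 (cv2) and the standard library are available. Lean on these libraries where they do the work, as an engineer would, in place of code of your own. Each camera call takes 0.05 s, during which the arm holds its last target. There are 200 camera calls.

## Working session

There is one attempt and no reset: what is moved stays moved. The work goes in short steps, Python scripts to look and compute and a tool call to move; the robot and the scene stay as the last step left them, time stands still between calls to the robot, and variables do not carry over. Pictures are saved under pics/ and viewed, at most 10 in all, crops included, and the job is handed in when it is done.

Besides the shell and the picture viewer there is one more tool, called as name([rows], argument=value, ...), one row to a line, values as JSON. move_arm: Moves the arm, as the interface text tells. Its arguments: {"type":"object","properties":{"deltas":{"type":"array"},"claw":{"type":"number"},"force":{"type":"number"}},"required":["deltas"]}

```bash
mkdir -p pics; python3 - <<'E'
from cell import bot
import cv2,numpy as np
s=bot.sense();print(s)
for n in("scene","top"):
    p,d=bot.read_camera(n);np.savez(f"{n}.npz",p=p,d=d);cv2.imwrite(f"pics/{n}0.png",p[:,:,::-1]);print(n,bot.camera_info(n))
E
```

```text
{'time_s': 0.0, 'joint_pos': array([ 9.47687980e-01,  1.81570468e-01,  1.60797822e+00,  7.99325631e-07,
        1.35381534e+00, -2.06311071e-01]), 'dq': array([ 0.00149326, -0.00100839, -0.0002638 , -0.00036952, -0.00122275,
       -0.00030778]), 'tau': array([ 2.14676824e-03, -4.44848049e+01, -3.51350176e+01,  1.41867285e-04,
        8.70140648e-03, -3.17823412e-05]), 'tcp_pos': array([0.23245573, 0.52534285, 0.24138199]), 'eef_rot': array([-6.49827186e-01, -3.07291947e+00,  2.54553610e-03]), 'wrist_force': array([-0.08625545,  0.23791046, -0.51709806]), 'wrist_torque': array([-0.05211234, -0.02447571,  0.00419451]), 'grip_force': 0.0, 'width': 0.08536850895092966}
scene {'fx': 448.20270202624783, 'fy': 448.20270202624783, 'cx': 319.7789043850887, 'cy': 197.19825301069997, 'R': array([[ 0.48856369,  0.87252066,  0.00363468],
       [ 0.52738397, -0.29198234, -0.79787998],
       [-0.69510551,  0.39173206, -0.60280538]]), 't': array([-0.30260187, -0.19633499,  1.44408693])}
top {'fx': 361.3144955431891, 'fy': 361.3144955431891, 'cx': 311.90865833887403, 'cy': 196.11681784752605, 'R': array([[-0.01354871, -0.99989869, -0.00436483],
       [-0.97482003,  0.01418035, -0.22254173],
       [ 0.22258108,  0.00123977, -0.97491339]]), 't': array([0.06736507, 0.54034805, 0.91006345])}
```

View pics/scene0.png

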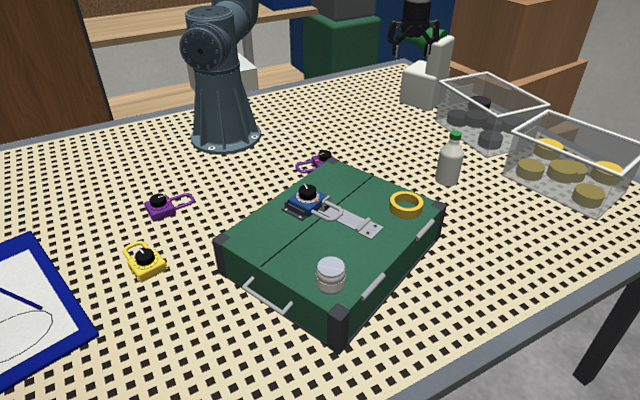

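View pics/top0.png

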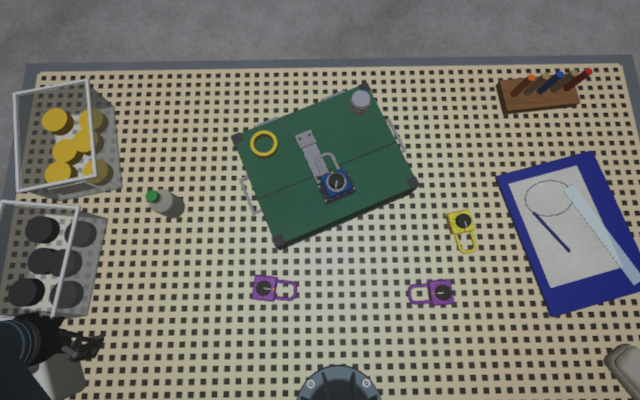

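The scene view shows the chest in the middle, with the lock's dial at about (307,193). In the top view the dial is at about (336,182), with the shackle pointing up and left toward the hasp leaf at (305,138). I'll zoom in on both and measure.

```bash
cat > h.py <<'E'
import numpy as np,cv2
from cell import bot
def ray(n,u,v):
    c=bot.camera_info(n);d=np.array([(u-c['cx'])/c['fx'],(v-c['cy'])/c['fy'],1.])
    R=np.array(c['R']);return -R.T@np.array(c['t']),R.T@d
def onz(n,u,v,z):
    o,d=ray(n,u,v);return o+d*(z-o[2])/d[2]
def tri(a,b):
    A=[];B=[]
    for n,(u,v) in(("scene",a),("top",b)):
        o,d=ray(n,u,v);d=d/np.linalg.norm(d);P=np.eye(3)-np.outer(d,d);A.append(P);B.append(P@o)
    return np.linalg.lstsq(np.vstack(A),np.hstack(B),rcond=None)[0]
def pix(n,X):
    c=bot.camera_info(n);p=np.array(c['R'])@X+np.array(c['t']);return np.array([c['fx']*p[0]/p[2]+c['cx'],c['fy']*p[1]/p[2]+c['cy']])
E
python3 - <<'E'
from h import *
ims=[]
for n,(x,y) in(("scene",(270,165)),("top",(290,125))):
    p=np.load(n+".npz")['p'][:,:,::-1]
    ims.append(cv2.resize(p[y:y+75,x:x+100],None,fx=4,fy=4,interpolation=cv2.INTER_CUBIC))
cv2.imwrite("pics/c1.png",np.hstack(ims))
# chest outline top
for n in("top",):
    p=np.load(n+".npz")['p'];h=cv2.cvtColor(p,cv2.COLOR_RGB2HSV)
    for nm,m in(("blue",cv2.inRange(h,(100,120,40),(125,255,255))),("black",cv2.inRange(p,(0,0,0),(45,45,45)))):
        k,l,s,c=cv2.connectedComponentsWithStats(m)
        print(n,nm,[(s[i].tolist(),c[i].round(1).tolist()) for i in range(1,k) if s[i][4]>15 and 290<c[i][0]<390 and 125<c[i][1]<200])
p=np.load("scene.npz")['p'];h=cv2.cvtColor(p,cv2.COLOR_RGB2HSV)
for nm,m in(("blue",cv2.inRange(h,(100,120,40),(125,255,255))),("black",cv2.inRange(p,(0,0,0),(45,45,45)))):
    k,l,s,c=cv2.connectedComponentsWithStats(m)
    print("scene",nm,[(s[i].tolist(),c[i].round(1).tolist()) for i in range(1,k) if s[i][4]>15 and 270<c[i][0]<370 and 165<c[i][1]<240])
E
```

```text
top blue [([320, 168, 32, 30, 242], [335.4, 183.8])]
top black []
scene blue [([288, 192, 38, 25, 306], [306.7, 203.9])]
scene black [([299, 185, 17, 15, 209], [307.3, 192.3]), ([285, 201, 20, 16, 83], [294.0, 209.3])]
```

View pics/c1.png

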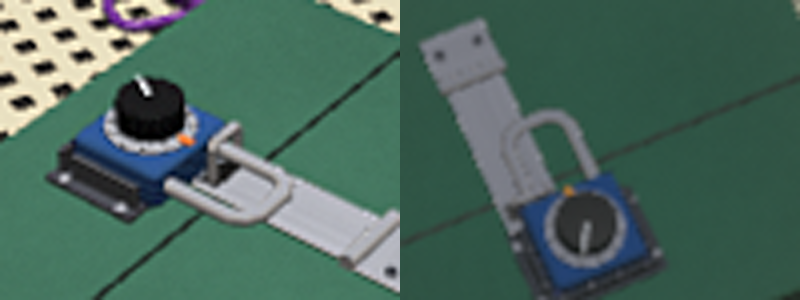

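Left half (scene): the white line is near crop (143,85), and the orange mark is at (187,140). Right half (top): the dial is at about (588,222), the white line points down to (582,250), and the orange mark is at (568,190). So the dial sits about 5 clicks anticlockwise. Next I'll get numbers for yaw, dial centre and heights.

```bash
python3 - <<'E'
from h import *
p=np.load("top.npz");rgb=p['p'];d=p['d']
v=rgb.max(2)
roi=np.zeros_like(v);cv2.circle(roi,(336,181),13,255,-1)
m=((v<60)&(roi>0)).astype(np.uint8)
k,l,s,c=cv2.connectedComponentsWithStats(m);i=1+np.argmax(s[1:,4]);print("dial top",s[i],c[i],'depth',np.median(d[l==i]))
pts=np.argwhere(l==i)[:,::-1].astype(np.float32);hull=cv2.convexHull(pts);(ct,r)=cv2.minEnclosingCircle(pts);print("circ",ct,r)
S=np.load("scene.npz");vs=S['p'].max(2)
mm=(vs<60).astype(np.uint8);k,l,s,c=cv2.connectedComponentsWithStats(mm[180:203,290:325]);j=1+np.argmax(s[1:,4]);x,y,w,h,_=s[j];x+=290;y+=180;print("scene",x,y,w,h)
sc=(x+(w-1)/2,y+w*0.6/2)
X=tri(sc,ct);print("tri",X, pix("top",X),pix("scene",X))
u0,v0=np.round(ct).astype(int)
def dp(n,D,u,vv):
    o,r=ray(n,u,vv);return o+r*D[vv,u]
for q in((2,0),(-4,2),(4,-3),(0,-4)): print(dp("top",d,u0+q[0],v0+q[1]).round(4))
print("onz", onz("top",*ct,.150), onz("scene",*sc,.150))
# dial white line
w=(rgb.min(2)>110)&(cv2.circle(np.zeros_like(v),(int(ct[0]),int(ct[1])),7,255,-1)>0)
wc=np.argwhere(w)[:,::-1].mean(0) if w.any() else None;print("white",wc,w.sum())
if wc is not None:
    a=onz("top",*ct,.15);b=onz("top",*wc,.15);print("line ang",np.degrees(np.arctan2(*(b-a)[1::-1])))
# chest: green mask quad, top
h=cv2.cvtColor(rgb,cv2.COLOR_RGB2HSV);g=cv2.inRange(h,(60,60,20),(95,255,255));g=cv2.morphologyEx(g,cv2.MORPH_CLOSE,np.ones((9,9)))
cs=max(cv2.findContours(g,0,2)[0],key=cv2.contourArea)
W=np.array([onz("top",*q[0],.1)[:2] for q in cv2.convexHull(cs)],np.float32);print("chest rect",cv2.minAreaRect(W*1000))
# orange, leaf
o=cv2.inRange(h,(8,140,100),(22,255,255))[160:190,320:350];oc=np.argwhere(o)[:,::-1].mean(0)+[320,160];
a=onz("top",*ct,.15);b=onz("top",*oc,.132);print("orange",oc,np.degrees(np.arctan2(*(b-a)[1::-1])),np.linalg.norm((b-a)[:2]))
# seam: points by depth-less dark line
sm=(cv2.cvtColor(rgb,cv2.COLOR_RGB2GRAY)); e=cv2.createLineSegmentDetector().detect(sm)[0][:,0]
for q in e:
    L=np.hypot(q[2]-q[0],q[3]-q[1])
    if L>20 and 240<q[0]<420 and 80<q[1]<245:
        A=onz("top",q[0],q[1],.1);B=onz("top",q[2],q[3],.1);print(q.round(0),L.round(),(np.degrees(np.arctan2(*(B-A)[1::-1]))%90).round(1))
E
```

```text
dial top [329 173  15  15 154] [335.96753247 180.13636364] depth 0.8879391
circ (336.0, 180.5357208251953) 7.601870059967041
scene 299 184 17 16
tri [5.60608393e-01 1.18432093e-04 1.46264838e-01] [335.80574312 180.4483266 ] [306.75698649 189.12021553]
[ 0.5575 -0.0048  0.1521]
[0.5527 0.01   0.1521]
[ 0.5656 -0.0101  0.1504]
[ 5.685e-01 -4.000e-04  1.496e-01]
onz [ 5.5935772e-01 -9.9275800e-05  1.5000000e-01] [ 0.56535731 -0.00175044  0.15      ]
white [335.625 183.75 ] 8
line ang 171.96092730902615
chest rect ((625.8887939453125, 26.729904174804688), (327.01409912109375, 398.05328369140625), 22.65500831604004)
orange [331.66666667 172.33333333] 18.926795509255925 0.02802838298959151
[378. 207. 358. 215.] 21.0 21.8
[408. 195. 386. 203.] 23.0 19.6
[254. 194. 246. 171.] 25.0 20.7
[267. 121. 292. 112.] 26.0 20.4
[385. 120. 397. 144.] 26.0 22.4
[318. 101. 344.  91.] 27.0 20.7
[330. 195. 349. 187.] 20.0 21.0
[294. 135. 316. 182.] 51.0 23.9
[278. 245. 412. 187.] 146.0 22.6
[356. 192. 327. 204.] 31.0 22.7
```

```bash
cat >> h.py <<'E'
from scipy.spatial.transform import Rotation as Ro
def need(X,yaw=None):
    "shift in tool axes (mm) to X; turn about tool z (deg) to bring tool y to yaw; tilt"
    s=bot.sense();R=Ro.from_rotvec(s['eef_rot']).as_matrix()
    y=np.degrees(np.arctan2(R[1,1],R[0,1]))
    print("t",round(s['time_s'],2),"tcp",(s['tcp_pos']*1000).round(1),"yaw_y",y.round(2),"zax",R[:,2].round(4),"J",np.degrees(s['joint_pos']).round(1),"F",s['wrist_force'].round(1),"w",round(s['width'],4))
    print("shift",(R.T@(np.array(X)-s['tcp_pos'])*1000).round(1),"turn z",None if yaw is None else round(y-yaw,1))
E
python3 -c "
from h import *
need([.56,0,.24],-7.5)"
```

```text
t 0.1 tcp [232.5 525.4 241.5] yaw_y 66.12 zax [-9.0e-04 -1.3e-03 -1.0e+00] J [ 54.3  10.4  92.1  -0.   77.6 -11.8] F [ 0.3 -0.  -0.6] w 0.0852
shift [-512.2 -347.8    1.9] turn z 73.6
```

move_arm([
  [[-38, -26, 0, 0, 0, 0], [-38, -26, 0, 0, 0, 0], [-38, -26, 0, 0, 0, 0], [-38, -26, 0, 0, 0, 0], [-38, -26, 0, 0, 0, 0], [-38, -26, 0, 0, 0, 0], [-38, -26, 0, 0, 0, 0], [-38, -26, 0, 0, 0, 0], [-38, -26, 0, 0, 0, 0], [-38, -26, 0, 0, 0, 0]],
])

```text
time_s: 1.1
tcp_pos: [0.4754, 0.1324, 0.2421]
eef_rot: [-0.65, -3.073, -0.0]
wrist_force: [-0.1, 0.8, 0.2]
width: 0.0856
grip_force: 0.0
```

move_arm([
  [[-38, -26, 0, 0, 0, 0], [-38, -26, 0, 0, 0, 0], [-38, -26, 0, 0, 0, 0], [0, 0, 0, 0, 0, 8], [0, 0, 0, 0, 0, 8], [0, 0, 0, 0, 0, 8], [0, 0, 0, 0, 0, 8], [0, 0, 0, 0, 0, 8], [0, 0, 0, 0, 0, 8], [0, 0, 0, 0, 0, 8]],
])

```text
time_s: 2.1
tcp_pos: [0.5473, 0.0168, 0.2418]
eef_rot: [-2.023, -2.402, 0.001]
wrist_force: [0.6, -0.1, -0.2]
width: 0.0851
grip_force: 0.0
```

```bash
python3 -c "
from h import *
need([.56,0,.20],-7.5)"
```

```text
t 2.1 tcp [547.3  16.8 241.8] yaw_y 9.79 zax [-1.e-03  2.e-04 -1.e+00] J [-10.7   6.9  96.   -0.   77.1 -20.5] F [ 0.6 -0.1 -0.2] w 0.0851
shift [-18.7   9.7  41.8] turn z 17.3
```

move_arm([
  [[-4.7, 2.4, 8, 0, 0, 0], [-4.7, 2.4, 8, 0, 0, 0], [-4.7, 2.4, 8, 0, 0, 0], [-4.6, 2.5, 8, 0, 0, 0], [0, 0, 5, 0, 0, 6], [0, 0, 5, 0, 0, 6], [0, 0, 0, 0, 0, 5.3], [0, 0, 0, 0, 0, 0], [0, 0, 0, 0, 0, 0], [0, 0, 0, 0, 0, 0]],
], claw=0.45, force=40)

```text
time_s: 3.1
tcp_pos: [0.5606, -0.0001, 0.2002]
eef_rot: [-2.354, -2.08, 0.0]
wrist_force: [-0.4, -0.2, -0.4]
width: 0.0619
grip_force: 0.0
```

```bash
python3 - <<'E'
from h import *
need([.56,0,.147],-7.5)
ims=[]
for n,(x,y) in(("scene",(250,120)),("top",(290,125))):
    p=bot.read_camera(n)[0][:,:,::-1]
    ims.append(cv2.resize(p[y:y+100,x:x+100],None,fx=4,fy=4,interpolation=cv2.INTER_CUBIC))
cv2.imwrite("pics/c2.png",np.hstack(ims))
E
```

```text
t 3.1 tcp [ 5.606e+02 -1.000e-01  2.002e+02] yaw_y -7.06 zax [-0.  0. -1.] J [-12.1  10.9  96.5   0.   72.6  -5.1] F [-0.4 -0.2 -0.4] w 0.0619
shift [ 0.  -0.6 53.2] turn z 0.4
```

View pics/c2.png

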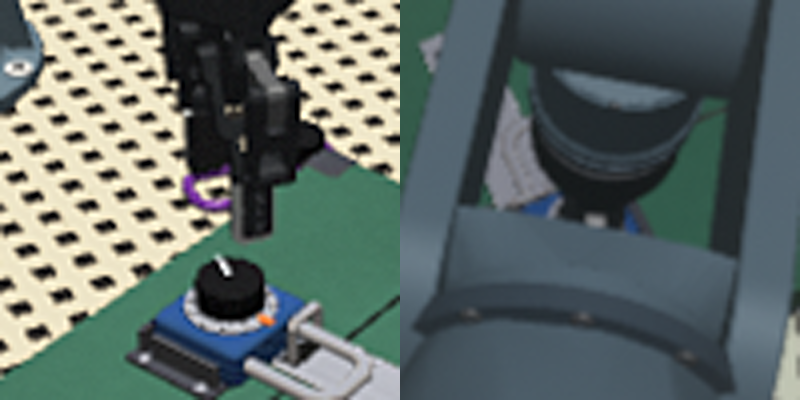

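The scene view shows the gripper standing above the dial, with the near fingertip at about crop (253,240) and the dial top at (230,275). The top view is hidden by the arm. I'll go down and close.

move_arm([
  [[0, 0, 9, 0, 0, 0], [0, 0, 9, 0, 0, 0], [0, 0, 9, 0, 0, 0], [0, 0, 8, 0, 0, 0], [0, 0, 6, 0, 0, 0], [0, 0, 5, 0, 0, 0], [0, 0, 4, 0, 0, 0], [0, 0, 2, 0, 0, 0], [0, 0, 0, 0, 0, 0], [0, 0, 0, 0, 0, 0]],
])

```text
time_s: 4.2
tcp_pos: [0.5607, 0.0, 0.1486]
eef_rot: [2.356, 2.078, 0.0]
wrist_force: [0.1, 0.7, 0.2]
width: 0.0617
grip_force: 0.0
```

move_arm([
  [[0, 0, 0, 0, 0, 0], [0, 0, 0, 0, 0, 0], [0, 0, 0, 0, 0, 0], [0, 0, 0, 0, 0, 0], [0, 0, 0, 0, 0, 0], [0, 0, 0, 0, 0, 0], [0, 0, 0, 0, 0, 0], [0, 0, 0, 0, 0, 0], [0, 0, 0, 0, 0, 0], [0, 0, 0, 0, 0, 0]],
], claw=-0.4, force=30)

```text
time_s: 5.2
tcp_pos: [0.5615, -0.0002, 0.1492]
eef_rot: [2.355, 2.077, 0.002]
wrist_force: [2.5, 0.3, 5.6]
width: 0.0363
grip_force: 30.2
```

```bash
python3 - <<'E'
from h import *
need([.56,0,.147],-7.5);print(bot.sense()['wrist_torque'],bot.sense()['grip_force'])
ims=[]
for n,(x,y) in(("scene",(257,140)),):
    p=bot.read_camera(n)[0][:,:,::-1]
    cv2.imwrite("pics/c3.png",cv2.resize(p[y:y+90,x:x+100],None,fx=5,fy=5,interpolation=cv2.INTER_CUBIC))
E
```

```text
t 5.2 tcp [ 5.615e+02 -2.000e-01  1.492e+02] yaw_y -7.18 zax [ 2.5e-03 -5.0e-04 -1.0e+00] J [-12.1  14.4  98.8   0.   66.7  -4.9] F [2.5 0.3 5.6] w 0.0363
shift [-0.  -1.5  2.2] turn z 0.3
[-0.07191597 -0.52284235  0.04814072] 30.160865485668182
```

View pics/c3.png

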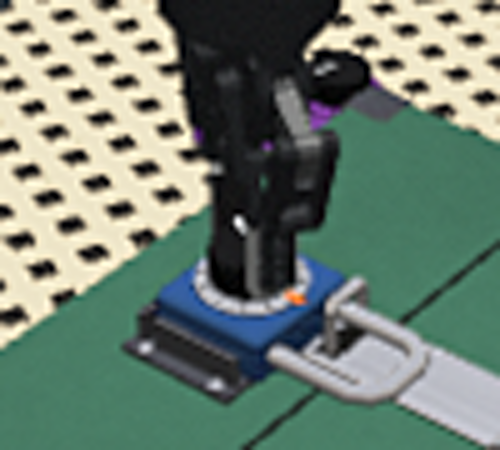

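The fingers sit round the dial at about crop (255,265), and the orange mark is at (295,298). Grip is good, so I'll turn it 150° clockwise.

move_arm([
  [[0, 0, 0, 0, 0, 7.5], [0, 0, 0, 0, 0, 7.5], [0, 0, 0, 0, 0, 7.5], [0, 0, 0, 0, 0, 7.5], [0, 0, 0, 0, 0, 7.5], [0, 0, 0, 0, 0, 7.5], [0, 0, 0, 0, 0, 7.5], [0, 0, 0, 0, 0, 7.5], [0, 0, 0, 0, 0, 0], [0, 0, 0, 0, 0, 0]],
])

```text
time_s: 6.25
tcp_pos: [0.5622, -0.0007, 0.1493]
eef_rot: [3.077, 0.62, 0.006]
wrist_force: [4.9, -2.1, 3.3]
width: 0.0363
grip_force: 30.0
```

```bash
python3 - <<'E'
from h import *
need([.56,0,.147],-67);print(bot.sense()['wrist_torque'],bot.sense()['grip_force'])
E
```

```text
t 6.25 tcp [562.2  -0.7 149.3] yaw_y -67.2 zax [ 0.0042 -0.0014 -1.    ] J [-12.2  14.4  98.7  -0.   66.6  55.1] F [ 4.9 -2.1  3.3] w 0.0363
shift [-1.8 -1.5  2.2] turn z -0.2
[-0.44138884 -1.04750353 -0.0453981 ] 29.953195452690125
```

move_arm([
  [[1.6, 1.0, 0, 0, 0, 0], [0, 0, 0, 0, 0, 7.5], [0, 0, 0, 0, 0, 7.5], [0, 0, 0, 0, 0, 7.5], [0, 0, 0, 0, 0, 7.5], [0, 0, 0, 0, 0, 7.5], [0, 0, 0, 0, 0, 7.5], [0, 0, 0, 0, 0, 7.5], [0, 0, 0, 0, 0, 7.5], [0, 0, 0, 0, 0, 0]],
])

```text
time_s: 7.25
tcp_pos: [0.5623, -0.0017, 0.1492]
eef_rot: [2.973, -1.006, 0.001]
wrist_force: [-2.1, -5.4, 8.4]
width: 0.0367
grip_force: 30.5
```

move_arm([
  [[0, 0, 0, 0, 0, 7.5], [0, 0, 0, 0, 0, 7.5], [0, 0, 0, 0, 0, 7.5], [0, 0, 0, 0, 0, 7.5], [0, 0, 0, 0, 0, 0], [0, 0, 0, 0, 0, 0], [0, 0, 0, 0, 0, 0], [0, 0, 0, 0, 0, 0], [0, 0, 0, 0, 0, 0], [0, 0, 0, 0, 0, 0]],
])

```text
time_s: 8.25
tcp_pos: [0.562, -0.0019, 0.1492]
eef_rot: [2.614, -1.737, 0.001]
wrist_force: [-3.2, -5.8, 10.8]
width: 0.0367
grip_force: 30.6
```

```bash
python3 - <<'E'
from h import *
need([.56,0,.147],-157.5);print(bot.sense()['wrist_torque'],bot.sense()['grip_force'])
E
```

```text
t 8.25 tcp [562.   -1.9 149.2] yaw_y -157.18 zax [-0.0012 -0.0028 -1.    ] J [-12.2  14.6  98.5  -0.2  66.9 145.1] F [-3.2 -5.8 10.8] w 0.0367
shift [-2.5  1.1  2.2] turn z 0.3
[-1.04095938  0.60562186 -0.03607958] 30.55405855178833
```

move_arm([
  [[0, 0, 0, 0, 0, 0], [0, 0, 0, 0, 0, 0], [0, 0, 0, 0, 0, 0], [0, 0, 0, 0, 0, 0], [0, 0, -5, 0, 0, 0], [0, 0, -10, 0, 0, 0], [0, 0, -15, 0, 0, 0], [0, 0, -15, 0, 0, 0], [0, 0, -10, 0, 0, 0], [0, 0, 0, 0, 0, 0]],
], claw=0.45)

```text
time_s: 9.25
tcp_pos: [0.5638, -0.0005, 0.2061]
eef_rot: [-2.616, 1.737, -0.007]
wrist_force: [0.1, 0.7, -0.8]
width: 0.0621
grip_force: 0.0
```

```bash
python3 - <<'E'
from h import *
need([.56,0,.2])
p=bot.read_camera("scene")[0][:,:,::-1];cv2.imwrite("s2.png",p)
x,y=257,150
cv2.imwrite("pics/c4.png",cv2.resize(p[y:y+90,x:x+110],None,fx=6,fy=6,interpolation=cv2.INTER_CUBIC))
E
```

```text
t 9.25 tcp [ 5.638e+02 -5.000e-01  2.061e+02] yaw_y -157.18 zax [ 0.0046 -0.001  -1.    ] J [-12.1  10.8  96.    0.   73.  145.1] F [ 0.1  0.7 -0.8] w 0.0621
shift [-2.   3.3  6.1] turn z None
```

View pics/c4.png

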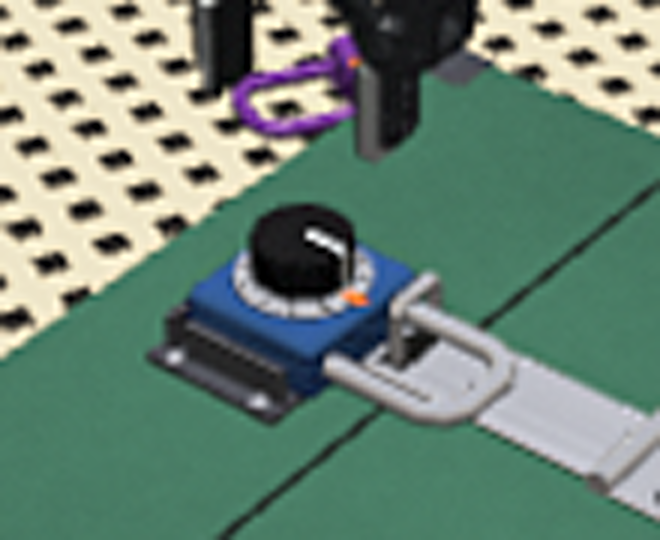

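The white line runs from crop (310,232) to (347,260), straight at the orange mark (355,297), so the dial is at zero. The crown is near crop (490,395). Now I'll locate it.

```bash
python3 - <<'E'
from h import *
a=(257+490/6,150+395/6);b=(290+152/4,125+115/4)
print("tri",tri(a,b)); print(onz("scene",*a,.117),onz("top",*b,.117))
y=np.radians(22.5)
for c in([.5615,-.002],):
    for q in(0.082,): print("pred",np.array(c)+q*np.array([np.cos(y),np.sin(y)]))
    print("pred px",(pix("scene",np.array([.6373,.0294,.117]))-[257,150])*6,(pix("top",np.array([.6373,.0294,.117]))-[290,125])*4)
need([.6373,.0294,.2],-157.5)
E
```

```text
tri [0.64298366 0.02300042 0.12083689]
[0.64146037 0.03256456 0.117     ] [0.64073858 0.01637222 0.117     ]
pred [0.63725812 0.02938004]
pred px [476.11730902 391.17830051] [132.049777   120.31464105]
t 9.3 tcp [ 5.631e+02 -4.000e-01  2.047e+02] yaw_y -157.18 zax [ 2.6e-03 -6.0e-04 -1.0e+00] J [-12.1  10.8  96.1  -0.   73.  145.1] F [-0.1  0.1 -0.4] w 0.0616
shift [  1.3 -80.    4.9] turn z 0.3
```

```bash
python3 - <<'E'
from h import *
c=np.array([.5615,-.002])
for yaw in(21.5,22.5,23.5):
    y=np.radians(yaw);R=np.array([[np.cos(y),-np.sin(y)],[np.sin(y),np.cos(y)]])
    for L in([31,-21.5],[65,-21.5],[65,21.5],[82,0]):
        X=np.r_[c+R@(np.array(L)/1000),.117]
        print(yaw,L,((pix("scene",X)-[257,150])*6).round(),((pix("top",X)-[290,125])*4).round()+[400,0])
p=cv2.imread("s2.png")[175:235,300:360];t=np.load("top.npz")['p'][145:195,310:360,::-1]
cv2.imwrite("pics/c5.png",np.hstack([cv2.resize(p,(600,600),interpolation=cv2.INTER_CUBIC)[:500,:],cv2.resize(t,(500,500),interpolation=cv2.INTER_CUBIC)])[:, :1100] [:, ::1] if 0 else cv2.resize(np.hstack([cv2.resize(p,(400,400),interpolation=cv2.INTER_CUBIC),cv2.resize(t,(400,400),interpolation=cv2.INTER_CUBIC)]),(800,400)))
E
```

```text
21.5 [31, -21.5] [323. 365.] [596. 177.]
21.5 [65, -21.5] [397. 404.] [575. 131.]
21.5 [65, 21.5] [473. 345.] [514. 155.]
21.5 [82, 0] [474. 393.] [534. 120.]
22.5 [31, -21.5] [324. 364.] [595. 177.]
22.5 [65, -21.5] [400. 402.] [573. 131.]
22.5 [65, 21.5] [474. 343.] [512. 156.]
22.5 [82, 0] [476. 391.] [532. 120.]
23.5 [31, -21.5] [326. 364.] [594. 177.]
23.5 [65, -21.5] [403. 401.] [571. 131.]
23.5 [65, 21.5] [475. 341.] [511. 157.]
23.5 [82, 0] [478. 389.] [530. 121.]
```

View pics/c5.png

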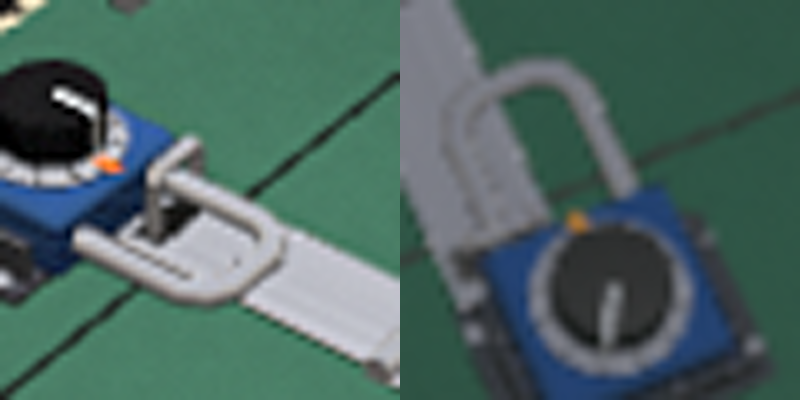

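Left half: the crown middle is at about (258,273), within 2 px of where the grip-based pose predicts it. The right half (top view) agrees too, so I'll go over the crown with the jaws part closed.

move_arm([
  [[0.3, -16, 0, 0, 0, 0], [0.3, -16, 0, 0, 0, 0], [0.3, -16, 0, 0, 0, 0], [0.2, -16, 0, 0, 0, 0], [0.2, -17, 0, 0, 0, 0], [0, 0, 10, 0, 0, 0], [0, 0, 10, 0, 0, 0], [0, 0, 10, 0, 0, 0], [0, 0, 0, 0, 0, 0], [0, 0, 0, 0, 0, 0]],
], claw=-0.25)

```text
time_s: 10.3
tcp_pos: [0.6368, 0.0297, 0.1727]
eef_rot: [2.616, -1.738, -0.002]
wrist_force: [1.0, 0.1, 0.2]
width: 0.032
grip_force: 0.0
```

```bash
python3 - <<'E'
from h import *
need([.6382,.0297,.118],-157.5)
p=bot.read_camera("scene")[0][:,:,::-1]
x,y=270,140
cv2.imwrite("pics/c6.png",cv2.resize(p[y:y+90,x:x+110],None,fx=6,fy=6,interpolation=cv2.INTER_CUBIC))
E
```

```text
t 10.3 tcp [636.8  29.7 172.7] yaw_y -157.2 zax [-1.4e-03  1.0e-04 -1.0e+00] J [ -8.   21.9  86.   -0.   72.2 149.2] F [1.  0.1 0.2] w 0.032
shift [ 0.6 -1.4 54.7] turn z 0.3
```

View pics/c6.png

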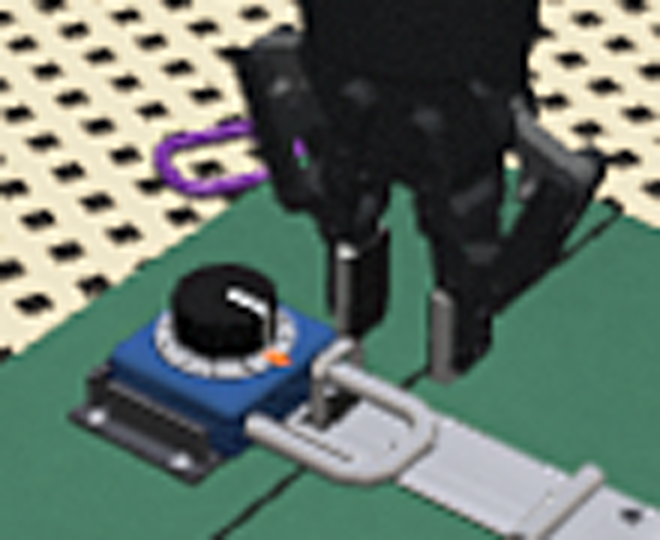

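The jaws straddle the crown. The inner tip at crop (360,330) will come down inside the shackle, and the outer tip at (450,375) beyond it. I'll descend, then close.

move_arm([
  [[0, -1, 8, 0, 0, 0], [0, 0, 8, 0, 0, 0], [0, 0, 8, 0, 0, 0], [0, 0, 8, 0, 0, 0], [0, 0, 7, 0, 0, 0], [0, 0, 6, 0, 0, 0], [0, 0, 5, 0, 0, 0], [0, 0, 4, 0, 0, 0], [0, 0, 0, 0, 0, 0], [0, 0, 0, 0, 0, 0]],
])

```text
time_s: 11.35
tcp_pos: [0.6386, 0.0303, 0.1194]
eef_rot: [-2.617, 1.738, -0.0]
wrist_force: [-0.4, -0.1, 0.4]
width: 0.0318
grip_force: 0.0
```

move_arm([
  [[0, 0, 0, 0, 0, 0], [0, 0, 0, 0, 0, 0], [0, 0, 0, 0, 0, 0], [0, 0, 0, 0, 0, 0], [0, 0, 0, 0, 0, 0], [0, 0, 0, 0, 0, 0], [0, 0, 0, 0, 0, 0], [0, 0, 0, 0, 0, 0], [0, 0, 0, 0, 0, 0], [0, 0, 0, 0, 0, 0]],
], claw=-1, force=25)

```text
time_s: 12.35
tcp_pos: [0.6385, 0.0304, 0.1194]
eef_rot: [-2.617, 1.738, -0.0]
wrist_force: [-0.4, 2.0, 1.8]
width: 0.008
grip_force: 23.3
```

```bash
python3 - <<'E'
from h import *
need([.6382,.0297,.118],-157.5)
E
```

```text
t 12.35 tcp [638.5  30.4 119.4] yaw_y -157.18 zax [ 3.e-04  1.e-04 -1.e+00] J [ -7.9  25.6  87.7   0.   66.8 149.3] F [-0.4  2.   1.8] w 0.008
shift [0.5 0.6 1.4] turn z 0.3
```

move_arm([
  [[0, -2, 0, 0, 0, 0], [0, -2, 0, 0, 0, 0], [0, -3, 0, 0, 0, 0], [0, -3, 0, 0, 0, 0], [0, -3, 0, 0, 0, 0], [0, -3, 0, 0, 0, 0], [0, -3, 0, 0, 0, 0], [0, -2, 0, 0, 0, 0], [0, 0, 0, 0, 0, 0], [0, 0, 0, 0, 0, 0]],
])

```text
time_s: 13.35
tcp_pos: [0.6582, 0.0387, 0.1194]
eef_rot: [-2.616, 1.738, -0.001]
wrist_force: [-1.0, 1.3, 0.5]
width: 0.0082
grip_force: 23.1
```

move_arm([
  [[0, -1, 0, 0, 0, 0], [0, -1, 0, 0, 0, 0], [0, -0.5, 0, 0, 0, 0], [0, -0.5, 0, 0, 0, 0], [0, 0, 0, 0, 0, 0], [0, 0, 0, 0, 0, 0], [0, 0, 0, 0, 0, 0], [0, 0, 0, 0, 0, 0], [0, 0, 0, 0, 0, 0], [0, 0, 0, 0, 0, 0]],
])

```text
time_s: 14.35
tcp_pos: [0.6606, 0.0397, 0.1193]
eef_rot: [-2.617, 1.738, -0.0]
wrist_force: [-1.7, -0.1, 0.1]
width: 0.0076
grip_force: 23.1
```

```bash
python3 - <<'E'
from h import *
need([.6385,.0304,.1194],-157.5)
E
```

```text
t 14.35 tcp [660.6  39.7 119.3] yaw_y -157.18 zax [ 1.e-04  0.e+00 -1.e+00] J [ -6.8  28.1  84.    0.   67.9 150.4] F [-1.7 -0.1  0.1] w 0.0076
shift [-0.  24.  -0.1] turn z 0.3
```

move_arm([
  [[0, -0.5, 0, 0, 0, 0], [0, -0.5, 0, 0, 0, 0], [0, -0.5, 0, 0, 0, 0], [0, -0.5, 0, 0, 0, 0], [0, 0, 0, 0, 0, 0], [0, 0, 0, 0, 0, 0], [0, 0, 0, 0, 0, 0], [0, 0, 0, 0, 0, 0], [0, 0, 0, 0, 0, 0], [0, 0, 0, 0, 0, 0]],
])

```text
time_s: 15.35
tcp_pos: [0.6614, 0.0402, 0.1189]
eef_rot: [2.616, -1.737, -0.003]
wrist_force: [-6.5, -2.5, 1.3]
width: 0.0079
grip_force: 23.2
```

```bash
python3 - <<'E'
from h import *
need([.6385,.0304,.1194],-157.5)
E
```

```text
t 15.35 tcp [661.4  40.2 118.9] yaw_y -157.18 zax [-2.6e-03 -4.0e-04 -1.0e+00] J [ -6.7  28.3  83.7  -0.   68.1 150.4] F [-6.5 -2.5  1.3] w 0.0079
shift [ 0.1 24.9 -0.5] turn z 0.3
```

move_arm([
  [[0, -0.7, 0, 0, 0, 0], [0, -0.7, 0, 0, 0, 0], [0, 0, 0, 0, 0, 0], [0, 0, 0, 0, 0, 0], [0, 0, 0, 0, 0, 0], [0, 0, 0, 0, 0, 0], [0, 0, 0, 0, 0, 0], [0, 0, 0, 0, 0, 0], [0, 0, 0, 0, 0, 0], [0, 0, 0, 0, 0, 0]],
])

```text
time_s: 16.35
tcp_pos: [0.6614, 0.0404, 0.1183]
eef_rot: [2.614, -1.736, -0.007]
wrist_force: [-10.3, -3.5, 3.1]
width: 0.0076
grip_force: 23.3
```

move_arm([
  [[0, 2.5, 0, 0, 0, 0], [0, 0, 0, 0, 0, 0], [0, 0, 0, 0, 0, 0], [0, 0, 0, 0, 0, 0], [0, 0, 0, 0, 0, 0], [0, 0, -10, 0, 0, 0], [0, 0, -20, 0, 0, 0], [0, 0, -25, 0, 0, 0], [0, 0, -20, 0, 0, 0], [0, 0, -10, 0, 0, 0]],
], claw=-0.25)

```text
time_s: 17.35
tcp_pos: [0.6627, 0.0399, 0.2077]
eef_rot: [-2.615, 1.737, -0.006]
wrist_force: [0.5, -0.2, -0.6]
width: 0.032
grip_force: 0.0
```

```bash
python3 - <<'E'
from h import *
need([.563,-.0015,.2],-157.5)
p=bot.read_camera("scene")[0][:,:,::-1]
x,y=270,150
cv2.imwrite("pics/c7.png",cv2.resize(p[y:y+90,x:x+110],None,fx=6,fy=6,interpolation=cv2.INTER_CUBIC))
E
```

```text
t 17.35 tcp [662.7  39.9 207.7] yaw_y -157.18 zax [ 4.4e-03 -5.0e-04 -1.0e+00] J [ -6.8  23.   80.3   0.   76.5 150.4] F [ 0.5 -0.2 -0.6] w 0.032
shift [ -0.5 108.    7.3] turn z 0.3
```

View pics/c7.png

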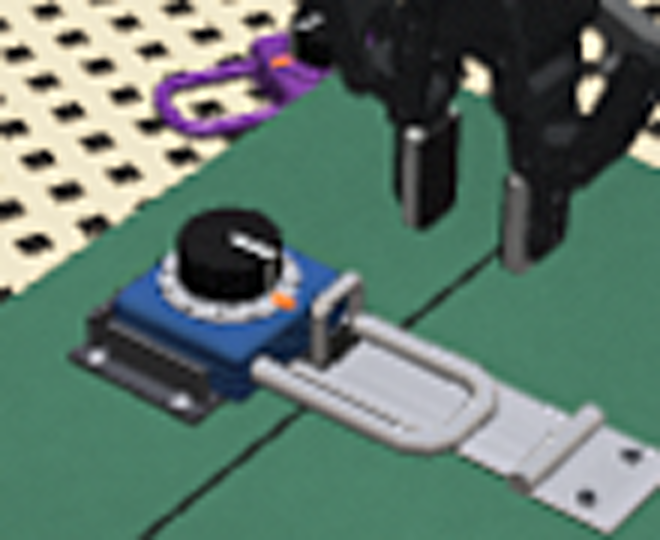

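The shackle is fully out: the crown has moved to crop (470,410) and the toe end is past the staple at (345,310). The dial is still at the mark. Now back over the dial to grip it.

move_arm([
  [[0, 14, 0, 0, 0, 0], [0, 16, 0, 0, 0, 0], [0, 16, 0, 0, 0, 0], [0, 16, 0, 0, 0, 0], [0, 16, 0, 0, 0, 0], [0, 16, 0, 0, 0, 0], [0, 14, 0, 0, 0, 0], [0, 0, 0, 0, 0, 0], [0, 0, 0, 0, 0, 0], [0, 0, 0, 0, 0, 0]],
], claw=0.45)

```text
time_s: 18.4
tcp_pos: [0.5623, -0.0017, 0.2042]
eef_rot: [-2.617, 1.738, -0.0]
wrist_force: [0.2, -0.1, 0.3]
width: 0.0619
grip_force: 0.0
```

```bash
python3 - <<'E'
from h import *
need([.563,-.0015,.150],-157.5)
E
```

```text
t 18.4 tcp [562.3  -1.7 204.2] yaw_y -157.17 zax [ 2.e-04  1.e-04 -1.e+00] J [-12.3  10.9  96.1   0.   73.  144.9] F [ 0.2 -0.1  0.3] w 0.0619
shift [ 0.1 -0.7 54.2] turn z 0.3
```

move_arm([
  [[0, -0.7, 9, 0, 0, 0], [0, 0, 9, 0, 0, 0], [0, 0, 9, 0, 0, 0], [0, 0, 9, 0, 0, 0], [0, 0, 7, 0, 0, 0], [0, 0, 5, 0, 0, 0], [0, 0, 4, 0, 0, 0], [0, 0, 2, 0, 0, 0], [0, 0, 0, 0, 0, 0], [0, 0, 0, 0, 0, 0]],
])

```text
time_s: 19.4
tcp_pos: [0.5627, -0.0017, 0.1506]
eef_rot: [-2.617, 1.738, -0.001]
wrist_force: [-0.1, -0.5, -1.2]
width: 0.0619
grip_force: 0.0
```

move_arm([
  [[0, 0, 0, 0, 0, 0], [0, 0, 0, 0, 0, 0], [0, 0, 0, 0, 0, 0], [0, 0, 0, 0, 0, 0], [0, 0, 0, 0, 0, 0], [0, 0, 0, 0, 0, 0], [0, 0, 0, 0, 0, 0], [0, 0, 0, 0, 0, 0], [0, 0, 0, 0, 0, 0], [0, 0, 0, 0, 0, 0]],
], claw=-0.5, force=60)

```text
time_s: 20.4
tcp_pos: [0.5632, -0.0016, 0.1514]
eef_rot: [-2.616, 1.738, -0.003]
wrist_force: [-0.0, 1.3, 5.8]
width: 0.035
grip_force: 59.4
```

```bash
python3 - <<'E'
from h import *
need([.563,-.0015,.150],-157.5);print(bot.sense()['grip_force'])
E
```

```text
t 20.4 tcp [563.2  -1.6 151.4] yaw_y -157.18 zax [ 1.9e-03 -1.0e-04 -1.0e+00] J [-12.2  14.4  98.4   0.   67.1 144.9] F [-0.   1.3  5.8] w 0.035
shift [-0.1  0.2  1.4] turn z 0.3
59.43999946117401
```

move_arm([
  [[0, 0, -1, 0, 0, 0], [0, 0, -2, 0, 0, 0], [0, 0, -3, 0, 0, 0], [0, 0, -4, 0, 0, 0], [0, 0, -5, 0, 0, 0], [0, 0, -6, 0, 0, 0], [0, 0, -6, 0, 0, 0], [0, 0, -3, 0, 0, 0], [0, 0, 0, 0, 0, 0], [0, 0, 0, 0, 0, 0]],
])

```text
time_s: 21.4
tcp_pos: [0.5624, -0.0016, 0.1803]
eef_rot: [2.617, -1.738, -0.0]
wrist_force: [0.9, -0.0, -4.8]
width: 0.0349
grip_force: 60.5
```

move_arm([
  [[0, 0, -5, 0, 0, 0], [0, 0, -12, 0, 0, 0], [0, 0, -16, 0, 0, 0], [0, 0, -18, 0, 0, 0], [0, 0, -18, 0, 0, 0], [0, 0, -18, 0, 0, 0], [0, 0, -16, 0, 0, 0], [0, 0, -10, 0, 0, 0], [0, 0, -5, 0, 0, 0], [0, 0, -2, 0, 0, 0]],
])

```text
time_s: 22.4
tcp_pos: [0.5625, -0.0016, 0.3008]
eef_rot: [-2.617, 1.738, -0.001]
wrist_force: [0.0, 0.2, -3.7]
width: 0.0351
grip_force: 60.6
```

move_arm([
  [[0, 0, 0, 0, 0, 0], [0, 0, 0, 0, 0, 0], [0, 0, 0, 0, 0, 0], [0, 0, 0, 0, 0, 0], [0, 0, 0, 0, 0, 0], [0, 0, 0, 0, 0, 0], [0, 0, 0, 0, 0, 0], [0, 0, 0, 0, 0, 0], [0, 0, 0, 0, 0, 0], [0, 0, 0, 0, 0, 0]],
])

```text
time_s: 23.4
tcp_pos: [0.5625, -0.0016, 0.3003]
eef_rot: [2.617, -1.738, 0.0]
wrist_force: [0.1, -0.7, -4.9]
width: 0.0346
grip_force: 60.6
```

```bash
python3 - <<'E'
from h import *
need([.563,-.0015,.300],-157.5);print(bot.sense()['grip_force'])
p=bot.read_camera("scene")[0][:,:,::-1]
x,y=250,80
cv2.imwrite("pics/c8.png",cv2.resize(p[y:y+140,x:x+140],None,fx=4,fy=4,interpolation=cv2.INTER_CUBIC))
E
```

```text
t 23.4 tcp [562.5  -1.6 300.3] yaw_y -157.18 zax [-0. -0. -1.] J [-12.3   6.3  90.   -0.   83.8 144.9] F [ 0.1 -0.7 -4.9] w 0.0346
shift [ 0.1 -0.5  0.3] turn z 0.3
60.56776285171509
```

View pics/c8.png

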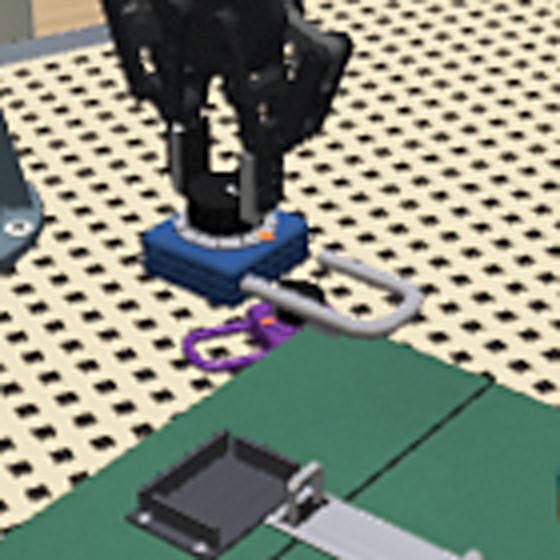

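The picture shows the lock held level at about crop (225,255) with its dial up. The shackle is open, with the toe free at (325,258), and the guard is empty at (220,490). Handing in.

```bash
python3 -c "
from cell import bot
print(bot.sign_off())"
```

```text
the job is handed in; nothing more can be done
None
```

The padlock is open and off the hasp: the gripper holds it still and level about 15 cm above its guard, dial up and shackle fully out. I handed the job in at about 23 s, with no verdict returned, and I planned the path clear of the tape roll, tin and bottle but did not check them again afterwards.

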